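Clear the worm shaft and close the gear housing

ROBOT

A 6-joint arm with a two-finger parallel gripper is mounted at the origin on the work surface. World frame = base frame: x ahead of the robot, y to its left, z up, the work surface at z = 0. Lengths are in m, angles in rad, forces in N, time in s.
With the tool pointing down it reaches from about 0.325 to 1 m from the base axis. Payload 5.1 kg.
Tool frame: the origin (TCP) lies on the centre line of the jaws, within the pads' length; the fingertips stand 22 mm ahead of it and the grasp point (between the pads) lies 3 mm ahead of it; z points along the fingers, y is the direction in which the jaws open and shut (so a half turn about z gives the same grasp; the last joint's range is limited). The gripper opens to 85 mm and grips with 20 to 120 N. Pads are 22 mm wide; open, the fingers measure 114 mm over their backs; the gripper's body (76 mm by 85 mm) begins 54 mm behind the grasp point. The pads swing forward as they close: fully open they stand 13 mm farther back than shut.
Start: joints at [-1.376, 0.124, 1.65, -0, 1.367, -0.083], TCP at [0.178, -0.625, 0.253] pointing down, gripper open.
Joint ranges: [-2.61, 2.61], [-1.02, 2.33], [0.03, 2.71], [-1.35, 4.49], [0.32, 2.68], [-2.91, 2.91]. Speed limits (rad/s): [2.57, 2.57, 3.14, 3.14, 3.14, 3.14].

INTERFACE

Orientations are given as a rotation vector (axis times angle).
In Python, from station import manip, hand, planner, read_camera, calibration, ticket, telemetry gives the robot as it stands. Calls block until the motion is done:
- manip.move_pose(position, orientation): joint-space move of the TCP to a pose.
- manip.move_straight(position, vel=0.15, frame=None): straight line of the TCP; frame=None keeps the orientation; vel is the mean speed in m/s.
- manip.move_joints(angles): joint-space move.
- hand.let_go() and hand.grasp(squeeze=None): open the fingers fully, or close them until they stop; squeeze is the grip in N (None keeps the last).
- manip.hold(seconds).
- planner.inverse_kinematics(position, orientation): joint angles nearest the present ones, or None.
- read_camera(name): name is "scene" or "top" or "wrist"; returns (picture, depth): 480x640x3 uint8, blue, green, red; 480x640 float32, m along the optical axis (not along the pixel's ray), 0 where there is no reading.
- calibration(name): a dict with "K" (3x3 intrinsics, pixels), "k1" (the pictures are not rectified: a ray, as slopes to the right and down, at radius r is drawn at 1 + k1 r^2 times it, then the intrinsics apply), "cam_to_world" (4x4, takes a point from camera to world coordinates); the wrist camera has in their place "mount" (4x4, takes a point from camera to tool coordinates, whose origin is the TCP and whose axes are the flange's). Camera axes: x right, y up, looking along -z (the intrinsics and any distortion apply to the point x, -y, -z); pixel columns grow to the right and rows downward; lengths in m; the calibration is good to about 2 mm. A picture is of the moment at which its call begins: read the wrist's pose just before it. calibration takes no time and is no camera call.
A pose or a line that the arm cannot do raises manip.IKError and nothing moves.
- ticket.sign_off(): hands the job in, once; it reports no verdict.
Readings, each from a call of its own:
- telemetry.read_time(): time.
- telemetry.read_joint_positions(): joint angles.
- telemetry.read_joint_velocities(): joint speeds.
- telemetry.read_joint_efforts(): joint torques, N m.
- telemetry.read_ee_pos(): TCP position.
- telemetry.read_tcp_rot(): TCP orientation.
- telemetry.read_contact_force(): force on the tool from outside, world axes, zero at the start.
- telemetry.read_torque(): the same for the moment, N m.
- telemetry.read_width(): finger opening in m.
Only numpy, scipy, OpenCV 4.12 (cv2) and the standard library are available. Lean on these libraries where they do the work, as an engineer would, in place of code of your own. Each camera call takes 0.05 s, during which the arm holds its last target. There are 200 camera calls.

TASK

The worm shaft has been left lying across the square opening on top of the gear housing, in the way of its cover. Pick it up and lay it down flat in the empty parts tray without dropping it, then fit the square cover, grip up, into the opening so that it sits level and fully home, flush with the top of the housing, without dropping it either. Leave everything else on the bench where it is.

Things in the scene. Friction and masses are not known exactly. Their poses are not given: they have to be found in the camera images.
- worm_shaft: Loose steel worm shaft, 184 mm long, 0.7 kg: 18 mm round shaft, a threaded worm 31 mm in diameter and 70 mm long at mid-length, two dark square bearing blocks 36 x 36 mm, 20 mm long, centred 70 mm either side of the middle. Starts lying across the opening in the housing top. Origin on the axis at mid-length (18 mm above what the blocks stand on); x runs along the shaft.
- square_cover: Loose aluminium cover on the mat: plate 94 x 94 mm, 12 mm thick, 0.33 kg, with a straight grip rib in the middle of its top, 60 mm long (along x), 18 mm wide (y), its top 41 mm above the underside. Origin at the centre of the plate's underside, z up, x and y along the plate's edges. It fits the opening in any of its four quarter turns.
- housing_seat (a point): Centre of the ledge on which the cover seats, in the fixed grey gear housing (190 x 190 x 110 mm high). The square recess is 100 x 100 mm, edges along this point's x and y, 12 mm deep from the top face (this point is 98 mm above the bench), with a 3 mm chamfer round its mouth; the ledge is 10 mm wide, and inside it an 80 mm opening goes down to a bronze wheel.
- tray_in (a point): Centre of the inner floor of the fixed open steel parts tray, 260 x 150 mm outside, walls 5 mm thick and 28 mm high above the bench, floor about 5 mm thick; x along its long side. Empty at the start; on the left or on the right of the housing.
- round_cover: Bystander: loose round aluminium cover, 104 mm in diameter, 12 mm thick, with the same grip rib as the square one; it lies on the same mat (a black rubber sheet 260 x 150 mm, 4 mm thick, on the other side of the housing from the tray), beside the square cover. Origin at the centre of its underside.
- sleeve: Bystander: upright steel tube, 60 mm in diameter, 100 mm high. Origin at the centre of its underside.
- billet: Bystander: upright aluminium round, 48 mm in diameter, 110 mm high. Origin at the centre of its underside.
- flange: Bystander: flat dark steel ring, 120 mm in diameter, 16 mm thick. Origin at the centre of its underside.
- worm_wheel: Bystander: bronze worm wheel lying flat, 84 mm in diameter, 32 mm high at the hub. Origin at the centre of its underside.
- cartridge: Bystander: upright bottle of sealant, 52 mm in diameter, 170 mm high. Origin at the centre of its underside.
- wrench: Bystander: wrench lying flat, 160 mm long. Origin under its middle.
- spacer: Bystander: upright steel bush, 54 mm in diameter, 45 mm high. Origin at the centre of its underside.
Not all that is in view belongs to the job. What is shaped like the worm_shaft but yellow is not meant.

How it is judged:
By the outcome, as a careful person would: the job done as asked, in the order asked, and still so for the second after the job is handed in, with the robot touching nothing.
It also fails if it takes over 64 s, if anything falls off the work surface, if the arm or the gripper's body presses on something with over 40 N, if the wrist force passes 120 N, or if a joint passes its speed limit or range.

## Working session

There is one attempt and no reset: what is moved stays moved. The work goes in short steps, each a Python script; the robot and the scene stay as the last script left them, time stands still between calls to the robot, and variables do not carry over. Pictures are saved under pics/ and viewed, about 8 in all and at most 12, crops included, and the job is handed in when it is done.

```bash
ls; mkdir -p pics; cat > h.py <<'E'
import numpy as np, cv2
from scipy.spatial.transform import Rotation as R
from station import manip, hand, planner, read_camera, calibration, ticket, telemetry
def c2w(name):
    c=calibration(name)
    if name!='wrist': return c,np.array(c['cam_to_world'])
    T=np.eye(4);T[:3,:3]=R.from_rotvec(telemetry.read_tcp_rot()).as_matrix();T[:3,3]=telemetry.read_ee_pos()
    return c,T@np.array(c['mount'])
def grab(name):
    c,T=c2w(name); p,d=read_camera(name); return c,T,p,d
def rays(c,uv):
    uv=np.asarray(uv,float).reshape(-1,1,2)
    D=np.array([c['k1'],0,0,0,0],float)
    n=cv2.undistortPointsIter(uv,np.array(c['K'],float),D,None,None,(3,100,1e-10)).reshape(-1,2)
    return np.c_[n[:,0],-n[:,1],-np.ones(len(n))]
def onplane(c,T,uv,z):
    r=rays(c,uv)@T[:3,:3].T; o=T[:3,3]
    return o+r*((z-o[2])/r[:,2])[:,None]
def cloud(c,T,d):
    v,u=np.mgrid[0:480,0:640]; r=rays(c,np.c_[u.ravel(),v.ravel()])*d.reshape(-1,1)
    P=r@T[:3,:3].T+T[:3,3]; P[d.ravel()==0]=np.nan
    return P.reshape(480,640,3)
E
python3 - <<'E'
from h import *
for n in ('scene','top'):
    c,T,p,d=grab(n); cv2.imwrite(f'pics/{n}0.png',p); np.savez(f'{n}0.npz',p=p,d=d,T=T); print(n,c['K'],c['k1'],T.round(3),(d>0).mean())
print(calibration('wrist'))
E
```

```text
pics
scene [[619.80776513   0.         329.17943744]
 [  0.         619.80776513 245.41738119]
 [  0.           0.           1.        ]] -0.1397939809915899 [[ 0.773 -0.494  0.399  1.033]
 [ 0.635  0.593 -0.495 -0.654]
 [ 0.008  0.635  0.772  1.114]
 [ 0.     0.     0.     1.   ]] 0.9962532552083333
top [[580.9962632    0.         322.99514399]
 [  0.         580.9962632  242.81843039]
 [  0.           0.           1.        ]] -0.14621197100182579 [[ 4.000e-03  9.970e-01 -7.100e-02  4.170e-01]
 [-1.000e+00  4.000e-03  0.000e+00  1.800e-02]
 [ 1.000e-03  7.100e-02  9.970e-01  1.362e+00]
 [ 0.000e+00  0.000e+00  0.000e+00  1.000e+00]] 0.9961067708333333
{'K': array([[394.77846429,   0.        , 317.5902593 ],
       [  0.        , 394.77846429, 237.39267946],
       [  0.        ,   0.        ,   1.        ]]), 'k1': -0.09029564658753376, 'mount': array([[ 7.88833328e-05,  9.59496654e-01,  2.81720012e-01,
         7.15246998e-02],
       [ 9.99999967e-01, -1.45009001e-04,  2.13873059e-04,
        -2.16777746e-05],
       [ 2.46062421e-04,  2.81719986e-01, -9.59496633e-01,
        -1.20693971e-01],
       [ 0.00000000e+00,  0.00000000e+00,  0.00000000e+00,
         1.00000000e+00]])}
```

View pics/top0.png

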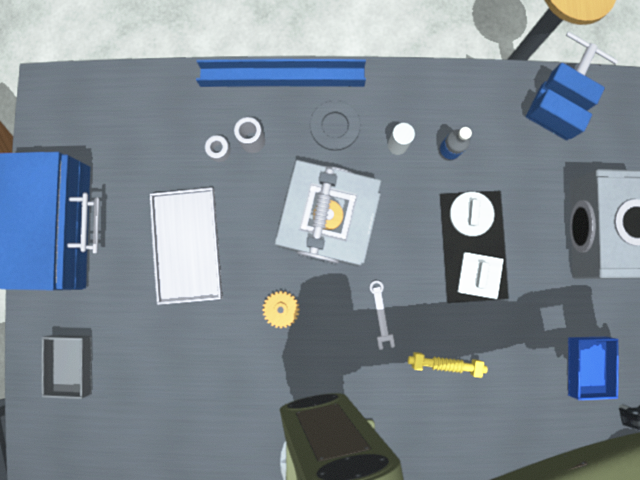

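View pics/scene0.png

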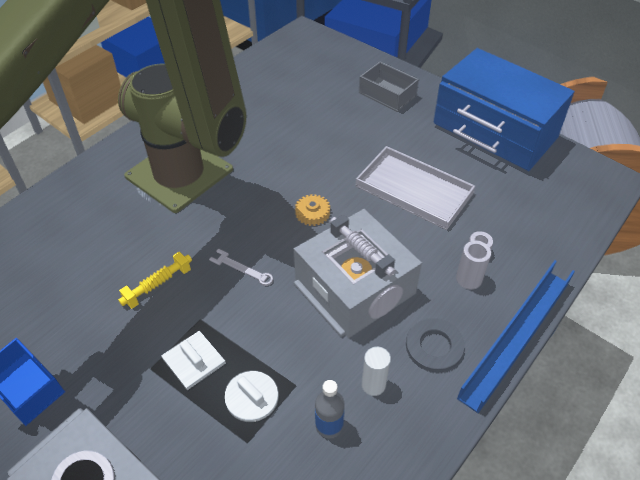

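Top view: the steel worm shaft lies over the housing opening (323,210). The yellow look-alike at (448,365) is not meant, because it is yellow and lies on the bench. The empty steel tray is at (185,246). The bins at (65,367) and (593,368) don't fit the tray's size or its place relative to the housing and mat. On the mat are the square cover (481,275) and the round one (472,213). I'll measure these and confirm in an enlarged crop.

```bash
cat > m.py <<'E'
from h import *
c,T,p,d=grab('top'); P=cloud(c,T,d); z=P[...,2]
def rect(mask,zp,name,hull=True):
    n,l,st,ce=cv2.connectedComponentsWithStats(mask.astype(np.uint8),connectivity=8)
    i=1+np.argmax(st[1:,4]); m=(l==i)
    cs,_=cv2.findContours(m.astype(np.uint8),cv2.RETR_EXTERNAL,cv2.CHAIN_APPROX_NONE)
    W=onplane(c,T,max(cs,key=len).reshape(-1,2),zp)[:,:2]
    r=cv2.minAreaRect((W*1000).astype(np.float32))
    zz=np.nanmedian(z[m]); print(name,'px',ce[i].round(),'area',st[i,4],'z',zz.round(4),'rect mm',np.round(r[0],1),np.round(r[1],1),round(r[2],2)); return m,r
def box(x0,y0,x1,y1):
    b=np.zeros(z.shape,bool); b[y0:y1,x0:x1]=1; return b
g=p.min(2)
if __name__=='__main__':
    print('bench z',np.nanmedian(z[box(380,220,430,270)]))
    rect(box(260,140,400,280)&(z>.1)&(z<.118),.11,'housing')
    sm,_=rect(box(260,140,400,280)&(z>.1205),.128,'shaft')
    Q=P[sm][:,:2]; mu=Q.mean(0); print('shaft pca',mu, np.linalg.svd(Q-mu,full_matrices=False)[2][0])
    rect(box(140,175,230,315)&((z>.018)|(g>150)),.028,'tray')
    rect(box(440,190,515,305)&(g>120)&box(440,246,515,305),.016,'sq plate')
    rect(box(440,246,515,305)&(z>.034),.045,'sq rib')
    rect(box(440,190,515,242)&(z>.034),.045,'round rib')
    cv2.imwrite('pics/crop.png',np.hstack([cv2.resize(p[150:280,260:400],None,fx=2.8,fy=2.8,interpolation=2),cv2.resize(p[180:310,430:570],None,fx=2.8,fy=2.8,interpolation=2)]))
E
python3 m.py
```

```text
bench z 0.00022233837548046864
housing px [352. 217.] area 2839 z 0.1099 rect mm [562.4 -32.3] [106.  197.3] 76.23
shaft px [321. 211.] area 1037 z 0.1398 rect mm [574.6  22.1] [ 36.4 185.6] 79.04
shaft pca [0.57200342 0.02215478] [-0.98130974  0.19243493]
tray px [185. 246.] area 7182 z 0.0055 rect mm [504.7 339.5] [262.5 153.3] 5.29
sq plate px [480. 275.] area 1689 z 0.0165 rect mm [ 438.6 -351.1] [97.9 97.8] 80.14
sq rib px [483. 275.] area 209 z 0.0447 rect mm [ 438.9 -349.4] [18.9 60.4] 80.37
round rib px [475. 212.] area 226 z 0.0447 rect mm [ 583.5 -331.5] [21.7 60.2] 83.59
```

View pics/crop.png

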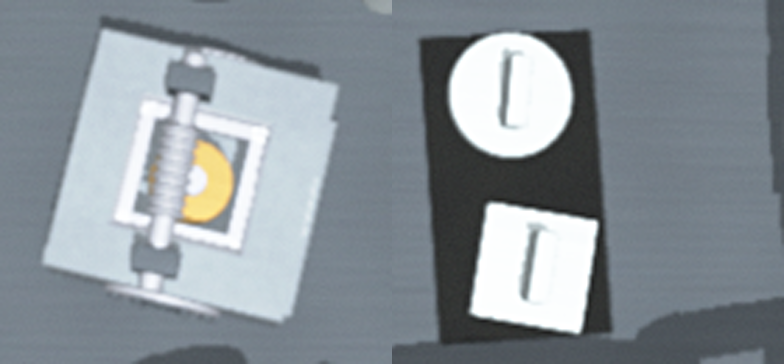

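The crop confirms it: the grey worm shaft with dark blocks lies across the opening (left panel), and the square cover is the lower one on the mat (right panel). The sizes match: 185×36, 98×98 and a 60×19 rib. Next I grip the shaft on the worm at mid-length.

```bash
cat >> h.py <<'E'
def ori(deg):
    """tool down, tool x at yaw deg (or +180, whichever keeps joint 6 nearer 0)"""
    a=np.radians(deg); x=np.array([np.cos(a),np.sin(a),0]); z=np.array([0,0,-1.]); return R.from_matrix(np.c_[x,np.cross(z,x),z]).as_rotvec()
def go(pos,deg):
    best=None
    for k in (0,180):
        q=planner.inverse_kinematics(pos,ori(deg+k))
        if q is not None and (best is None or abs(q[5])<abs(best[0][5])): best=(q,ori(deg+k))
    print('go',np.round(best[0],2)); manip.move_pose(pos,best[1]); return best[1]
def st(s=''):
    print(s,'t',round(telemetry.read_time(),2),'tcp',np.round(telemetry.read_ee_pos(),4),'F',np.round(telemetry.read_contact_force(),1),'w',round(telemetry.read_width(),4))
E
python3 - <<'E'
from h import *
st('start')
x,y=.5746,.0221
go([x,y,.26],-11.1); st('above')
c,T,p,d=grab('wrist'); cv2.imwrite('pics/w1.png',p); np.savez('w1.npz',p=p,d=d,T=T)
E
```

```text
start t 0.15 tcp [ 0.1782 -0.6247  0.2523] F [-0.2 -0.5 -0.1] w 0.0855
go [-0.05 -0.05  1.81 -0.    1.37 -1.43]
above t 2.83 tcp [0.5747 0.0214 0.2599] F [-0.   0.2 -0.6] w 0.0853
```

View pics/w1.png

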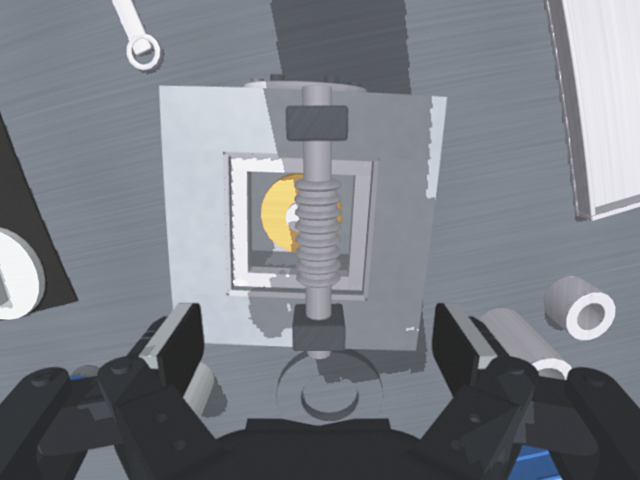

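The wrist view shows the shaft vertical at column 318, against an image centre of 317.6, so it is centred and aligned between the jaws. Descend and grip.

```bash
python3 - <<'E'
from h import *
x,y=.5746,.0221
manip.move_straight([x,y,.135],vel=.12); st('down')
hand.grasp(60); st('grip')
manip.move_straight([x,y,.155],vel=.08); st('lift')
if .028<telemetry.read_width()<.036:
    manip.move_straight([x,y,.26],vel=.2); st('up')
    q=go([.5047,.3395,.2],5.3); st('over tray')
    c,T,p,d=grab('wrist'); cv2.imwrite('pics/w2.png',p); np.savez('w2.npz',p=p,d=d,T=T)
E
```

```text
down t 4.08 tcp [0.5753 0.0221 0.1361] F [-0.2  0.8  0.9] w 0.0853
grip t 4.63 tcp [0.5748 0.0217 0.1357] F [-1.7 -2.5  4.8] w 0.0291
lift t 5.03 tcp [0.5744 0.0223 0.1548] F [ 0.4 -0.7 -8. ] w 0.0293
up t 5.71 tcp [0.5737 0.0222 0.2582] F [ 0.1  0.  -9.5] w 0.0291
go [ 0.5   0.07  1.8   0.    1.27 -1.16]
over tray t 6.96 tcp [0.5053 0.3386 0.1999] F [-0.  -0.3 -8.7] w 0.0292
```

View pics/w2.png

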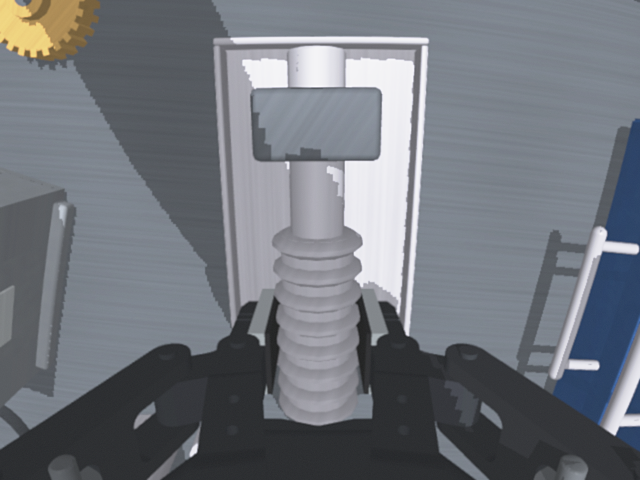

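The shaft is held at the middle of the worm, level and lined up with the tray, whose walls run at columns 220–425. Lower it slowly until contact.

```bash
python3 - <<'E'
from h import *
x,y=.5047,.3395
manip.move_straight([x,y,.05],vel=.15); manip.move_straight([x,y,.036],vel=.05); manip.hold(.2)
f0=telemetry.read_contact_force()[2]; st('near')
z=.036
while z>.026:
    z-=.0012; manip.move_straight([x,y,z],vel=.03); manip.hold(.1)
    f=telemetry.read_contact_force()[2]
    if f-f0>5: break
st('touch z=%.4f'%z)
hand.let_go(); st('open')
manip.move_straight([x,y,.2],vel=.2); st('up')
c,T,p,d=grab('top'); P=cloud(c,T,d); cv2.imwrite('pics/t1.png',p)
go([.545,.0,.30],-10); manip.hold(.2); st('housing')
c,T,p,d=grab('wrist'); cv2.imwrite('pics/w3.png',p); np.savez('w3.npz',p=p,d=d,T=T)
t=cv2.imread('pics/t1.png')[170:320,130:240]
cv2.imwrite('pics/v3.png',np.hstack([cv2.resize(t,(286,390)),cv2.resize(p,(512,390))]))
E
```

```text
near t 8.79 tcp [0.5049 0.3396 0.0363] F [ 0.8  0.4 -7.5] w 0.0292
touch z=0.0300 t 10.54 tcp [0.5049 0.3396 0.0308] F [-2.6 -1.1  0.3] w 0.029
open t 11.13 tcp [0.5048 0.3396 0.0301] F [1.3 0.3 0.2] w 0.0851
up t 12.13 tcp [0.5039 0.339  0.1983] F [ 0.2 -0.6 -1. ] w 0.0853
go [-0.1  -0.13  1.83  0.    1.45 -1.49]
housing t 13.72 tcp [0.5449 0.001  0.2995] F [ 0.1 -0.5 -0.4] w 0.0853
```

View pics/v3.png

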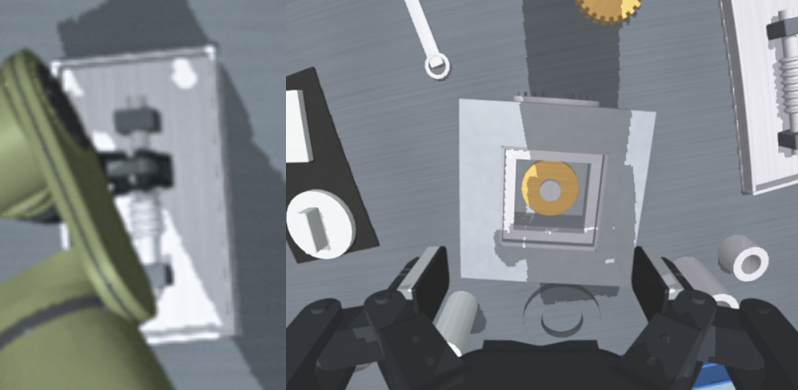

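The shaft lies flat inside the tray (left panel), and the opening is clear. I'll measure the recess from this wrist picture, cross-checked with the housing's outline, the top view and a wrist view over the cover.

```bash
python3 - <<'E'
from h import *
def hole(c,T,d,name):
    P=cloud(c,T,d); z=P[...,2]
    top=((np.abs(z-.11)<.004)&(abs(P[...,0]-.56)<.17)&(abs(P[...,1])<.17)).astype(np.uint8)
    n,l,s,ce=cv2.connectedComponentsWithStats(top); top=(l==1+np.argmax(s[1:,4])).astype(np.uint8)
    print(name,'top z',np.nanmedian(z[top>0]).round(4))
    cs,h=cv2.findContours(top,cv2.RETR_CCOMP,cv2.CHAIN_APPROX_NONE)
    cs=sorted(cs,key=lambda k:-cv2.contourArea(k))[:2]
    for k,lab in zip(cs,('outer','hole')):
        W=onplane(c,T,k.reshape(-1,2),.11)[:,:2]*1000
        r=cv2.minAreaRect(W.astype(np.float32)); m=cv2.moments(W.astype(np.float32)); print(lab,np.round(r[0],1),np.round(r[1],1),round(r[2],2),'centroid',round(m['m10']/m['m00'],1),round(m['m01']/m['m00'],1))
w=np.load('w3.npz'); hole(calibration('wrist'),w['T'],w['d'],'wrist')
go([.40,-.342,.24],-9.8); manip.hold(.2); st('over cover')
c,T,p,d=grab('wrist'); cv2.imwrite('pics/w4.png',p); np.savez('w4.npz',p=p,d=d,T=T)
P=cloud(c,T,d); z=P[...,2]
for nm,mask,zp in (('rib',(z>.035)&(z<.055),.045),('plate+rib',(z>.0115)&(z<.055),.016)):
    mask&=(abs(P[...,0]-.4386)<.075)&(abs(P[...,1]+.351)<.075)
    cs,_=cv2.findContours(mask.astype(np.uint8),cv2.RETR_EXTERNAL,cv2.CHAIN_APPROX_NONE)
    k=max(cs,key=cv2.contourArea); W=onplane(c,T,k.reshape(-1,2),zp)[:,:2]*1000; r=cv2.minAreaRect(W.astype(np.float32)); print(nm,np.nanmedian(z[mask]).round(4),np.round(r[0],1),np.round(r[1],1),round(r[2],2))
c,T,p,d=grab('top'); hole(c,T,d,'top')
E
```

```text
wrist top z 0.1101
outer [574.1   7.7] [190.7 190.8] 76.49 centroid 574.1 7.6
hole [573.3   7.4] [101.3 101.6] 76.45 centroid 573.0 7.6
go [-0.81 -0.14  1.94  0.    1.35  0.93]
over cover t 16.05 tcp [ 0.4002 -0.3418  0.2401] F [ 0.2 -0.7  0.4] w 0.0852
rib 0.0448 [ 438.8 -351.1] [17.8 58.4] 80.27
plate+rib 0.0162 [ 439.  -351.2] [94.2 93.6] 80.25
top top z 0.11
outer [574.7   7.2] [188.7 190.9] 76.23 centroid 574.2 7.1
hole [573.9   7.5] [105.5 108.1] 76.01 centroid 573.9 7.2
```

View pics/w4.png

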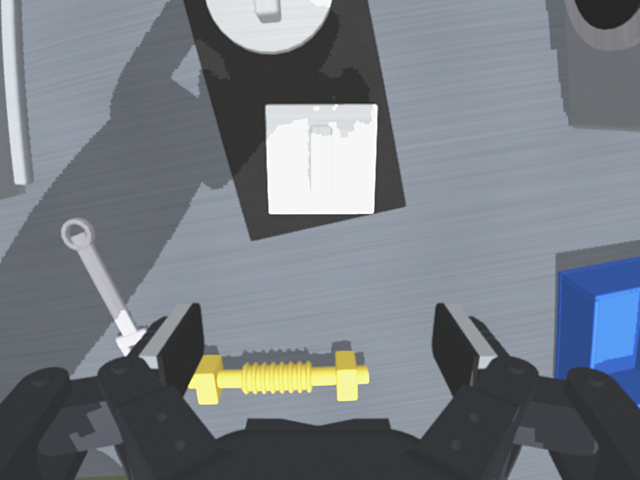

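The cover centre is (0.4389, -0.3512), with plate and rib agreeing and sizes of 94×94 and 58×18. Its yaw is -9.75°. The seat is at about (0.5738, 0.0075), yaw -13.6°; the wrist view, top view and housing outline agree within about 1 mm. In the picture the square cover (321,158) is clear of the fingers' path. Grip it by the rib.

```bash
python3 - <<'E'
from h import *
x,y=.4389,-.3512
go([x,y,.14],-9.75)
manip.move_straight([x,y,.042],vel=.1); manip.hold(.2); st('down')
hand.grasp(60); st('grip')
manip.move_straight([x,y,.07],vel=.06); st('lift')
w=telemetry.read_width()
if .015<w<.021:
    manip.move_straight([x,y,.25],vel=.2); st('up')
    go([.5738,.0075,.25],-13.6)
    manip.move_straight([.5738,.0075,.165],vel=.12); manip.hold(.3); st('hover')
    c,T,p,d=grab('wrist'); cv2.imwrite('pics/w5.png',p); np.savez('w5.npz',p=p,d=d,T=T)
E
```

```text
go [-0.77  0.03  1.95  0.    1.16  0.97]
down t 17.99 tcp [ 0.4393 -0.3516  0.0428] F [ 0.4 -0.1 -0.1] w 0.0855
grip t 18.62 tcp [ 0.439  -0.3514  0.0422] F [ 0.1 -0.6  0.8] w 0.0169
lift t 19.23 tcp [ 0.4389 -0.3512  0.0703] F [ 0.2 -0.1 -2.9] w 0.017
up t 20.28 tcp [ 0.4382 -0.3505  0.248 ] F [-0.9 -0.2 -2.6] w 0.0165
go [-0.08 -0.04  1.83  0.    1.36 -1.41]
hover t 23.49 tcp [0.5742 0.0075 0.1658] F [ 1.2 -1.1 -3.4] w 0.017
```

View pics/w5.png

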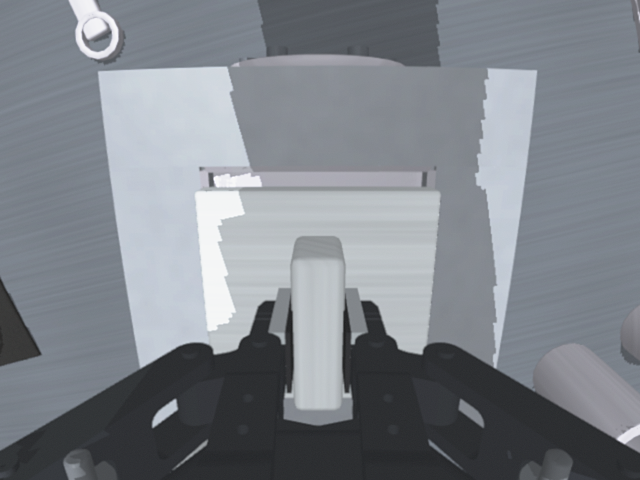

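The cover is held level over the recess. Its front top edge spans (196,191)–(440,191) and the recess mouth's edge spans (199,167)–(436,167). I'll cast both onto their planes to check the fit.

```bash
python3 - <<'E'
from h import *
w=np.load('w5.npz'); c=calibration('wrist'); T=w['T']; M=T@np.linalg.inv(c['mount'])
loc=lambda A:((A-M[:3,3])@M[:3,:3]*1000).round(1)[:,:2]
print('plate',loc(onplane(c,T,[(196,191),(440,191)],.1398)))
print('mouth',loc(onplane(c,T,[(199,167),(436,167)],.11)))
E
```

```text
plate [[ 47.1 -46. ]
 [ 47.1  46.2]]
mouth [[ 52.9 -53.1]
 [ 52.9  53. ]]
```

The plate edge is at +47 and ±46 (47 expected), and the mouth is at +53 and ±53 (53 expected). The cover is centred within 1 mm, so insert it.

```bash
python3 - <<'E'
from h import *
x,y=.5740,.0075
manip.move_straight([x,y,.144],vel=.06); manip.hold(.2); st('mouth')
f0=telemetry.read_contact_force()[2]; z=.144
while z>.1335:
    z-=.0012; manip.move_straight([x,y,z],vel=.03); manip.hold(.1)
    F=telemetry.read_contact_force()
    print(round(z,4),np.round(F,1),telemetry.read_ee_pos()[2].round(4))
    if F[2]-f0>7 or np.hypot(F[0],F[1])>12: break
st('touch')
E
```

```text
mouth t 24.24 tcp [0.5743 0.0075 0.1444] F [-0.8  0.2 -3.5] w 0.0168
0.1428 [-0.2 -0.3 -2.5] 0.1429
0.1416 [ 0.1 -0.4 -3.2] 0.1416
0.1404 [ 0.3 -0.2 -2.2] 0.1404
0.1392 [-0.5 -0.1 -3.3] 0.1392
0.138 [ 0.6  0.6 -2.5] 0.138
0.1368 [-0.6  0.4 -2.9] 0.1368
0.1356 [-0.  -0.3  0.3] 0.1362
0.1344 [-3.9  0.2  6.7] 0.1362
touch t 27.04 tcp [0.5744 0.0075 0.1362] F [-3.9  0.2  6.7] w 0.017
```

The cover seated at TCP z = 0.1362 (0.136 predicted). Release, back off and check.

```bash
python3 - <<'E'
from h import *
hand.let_go(); st('open')
p0=telemetry.read_ee_pos()
manip.move_straight([p0[0],p0[1],.22],vel=.12); st('up')
go([.54,.015,.30],-13.6); manip.hold(.3)
c,T,p,d=grab('wrist'); P=cloud(c,T,d)
M=np.eye(4);a=np.radians(-13.6); ex=np.array([np.cos(a),np.sin(a)]); ey=np.array([-ex[1],ex[0]])
q=P[...,:2]-[.5738,.0075]; u=q@ex; v=q@ey; z=P[...,2]
pl=(abs(u)<.043)&(abs(v)<.043)&((abs(v)>.014)|(abs(u)>.035)); ho=(np.maximum(abs(u),abs(v))>.06)&(np.maximum(abs(u),abs(v))<.088)
for n,m in (('plate',pl),('housing',ho)):
    m&=np.isfinite(z)&(abs(z-.11)<.02); A=np.c_[u[m],v[m],np.ones(m.sum())]; k=np.linalg.lstsq(A,z[m],rcond=None)[0]; print(n,'slopes deg',np.degrees(k[:2]).round(2),'z',k[2].round(4),m.sum())
go([.35,-.35,.35],0); manip.hold(.3); st('away')
c,T,t,d=grab('top'); Pt=cloud(c,T,d)
m=(Pt[...,2]>.012)&(abs(Pt[...,0]-.505)<.11)&(abs(Pt[...,1]-.34)<.05)
print('tray shaft max z',np.nanpercentile(Pt[m][:,2],99).round(4),'mean',Pt[m].mean(0).round(3))
cv2.imwrite('pics/v6.png',np.hstack([cv2.resize(t,(512,384)),cv2.resize(p[80:400,130:370],(288,384))]))
E
```

```text
open t 27.71 tcp [0.574  0.0075 0.1343] F [-0.5  1.2  0.3] w 0.0854
up t 28.57 tcp [0.5734 0.0075 0.219 ] F [-0.8  0.8 -0.2] w 0.0856
go [-0.07 -0.15  1.84  0.    1.45 -1.41]
plate slopes deg [0.08 0.05] z 0.1102 7296
housing slopes deg [0.05 0.05] z 0.1102 22678
go [-0.89 -0.27  1.86 -0.    1.55  0.68]
away t 31.48 tcp [ 0.3502 -0.3497  0.3499] F [-0.5  0.8  0.3] w 0.0853
tray shaft max z 0.0453 mean [0.504 0.337 0.034]
```

View pics/v6.png

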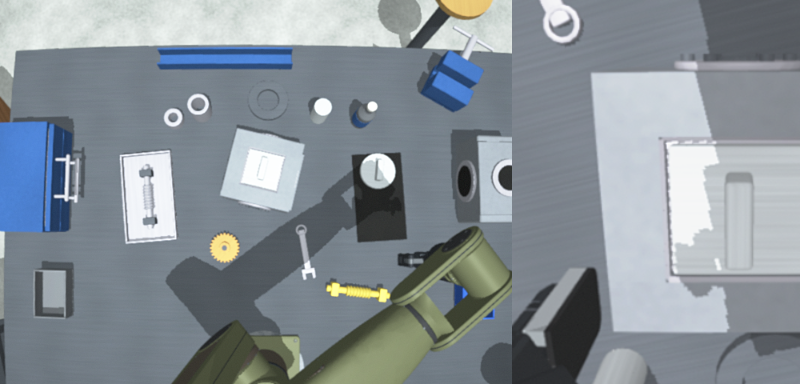

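The cover is flush and level: plate and housing are both at z = 0.1102, within 0.1°. The shaft's 99th-percentile height reads 45 mm where the block tops should be at 41, so I'll check that before handing in.

```bash
python3 - <<'E'
from h import *
for n in ('top','scene'):
    c,T,t,d=grab(n); P=cloud(c,T,d); a=np.radians(5.3); ex=np.array([np.cos(a),np.sin(a)]); ey=np.array([-ex[1],ex[0]])
    q=P[...,:2]-[.5047,.3395]; u=q@ex; v=q@ey; z=P[...,2]
    fl=(abs(u)<.1)&(abs(v)>.03)&(abs(v)<.055); print(n,'floor',np.nanmedian(z[fl]).round(4))
    for s in (-.07,.07):
        m=(abs(u-s)<.007)&(abs(v)<.015)&(z>.03); A=np.c_[u[m]-s,v[m],np.ones(m.sum())]; k=np.linalg.lstsq(A,z[m],rcond=None)[0]
        print('block',s,'n',m.sum(),'z med',np.median(z[m]).round(4),'std',z[m].std().round(4),'slopes deg',np.degrees(np.arctan(k[:2])).round(1))
    m=(abs(u)<.03)&(abs(v)<.01); print('worm top pct',np.nanpercentile(z[m],[50,90]).round(4))
E
```

```text
top floor 0.005
block -0.07 n 81 z med 0.041 std 0.0023 slopes deg [-1.9  0.4]
block 0.07 n 77 z med 0.0408 std 0.0027 slopes deg [-2.4  1.3]
worm top pct [0.0348 0.0396]
scene floor 0.0051
block -0.07 n 38 z med 0.0406 std 0.002 slopes deg [ 3.8 -3.3]
block 0.07 n 48 z med 0.0409 std 0.0023 slopes deg [1.4 0.4]
worm top pct [0.033  0.0381]
```

Both block tops are at 41 mm on the 5 mm floor, so the shaft lies flat; the 45 mm was depth noise of about 2.5 mm.

```bash
python3 -c "
from h import *
st(); print(ticket.sign_off())"
```

```text
t 31.62 tcp [ 0.3501 -0.3499  0.35  ] F [ 0.  -0.   1.3] w 0.0855
the job is handed in; nothing more can be done
None
```

The job is done and handed in at 31.6 s: the worm shaft lies in the parts tray and the square cover is seated in the housing opening. Both were lowered until they touched before I released them, so neither was dropped.

- **Worm shaft:** I picked it up by its worm and set it down in the tray. Both bearing blocks read 41 mm high on the 5 mm tray floor, which is what lying flat should give. One earlier reading of 45 mm disagreed. I put it down to depth noise of about 2.5 mm, because the block medians from two cameras gave 41 mm.
- **Square cover:** It went in grip up, with no side force until it touched the ledge. Its plate and the housing top both read z = 0.1102 m and are level to within 0.1°, so it is flush.
- **Everything else:** In the last top view the other parts I could see look unmoved. I judged that by eye and did not measure it. The robot ended clear of everything with the gripper open.

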